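Shut the snack carton and lift a puff-puff with the tongs

TASK

Close the snack carton to keep the flies off the rest: fold its narrow flap down flat first, leaving the wide flap up until that is done, then fold the wide flap down flat over it. Then take the steel tongs and with them pick up the puff-puff (small round pastry) from the saucer, without the gripper itself ever touching the pastry; finish while still holding it still in the squeezed tongs, its middle at least 10 cm above the desk. Leave the mug, the stapler and the highlighter where they are.

Things in the scene. Friction and masses are not known exactly. Their poses are not given: they have to be found in the camera images.
- carton: Open-topped brown carton, 150 (its x) x 140 (its y) x 75 mm tall, fixed to the desk, round pastries inside. Origin: centre of its underside; z up. Two flaps, 3 mm thick and 148 mm long along x: the narrow one (55 mm from crease to free edge) hinged on the +y rim, the wide one (95 mm) on the -y rim. Shut, the wide one lies 4 mm higher and overlaps the narrow one by 10 mm.
- flap_narrow_hinge (a point): Middle of the narrow flap's crease, in mid-thickness, on the carton's +y rim at 76.5 mm above the desk. The crease runs along carton x.
- flap_narrow_edge (a point): Middle of the narrow flap's free edge, 55 mm from its crease.
- flap_narrow (a joint): Narrow flap's angle in rad: 0 = folded down flat over the mouth (stop), 1.57 = upright, more = leaning outward. It starts about upright (1.35 to 1.85). The stiff crease (about 0.03 N m) stays where it is left.
- flap_wide_hinge (a point): Middle of the wide flap's crease, in mid-thickness, on the carton's -y rim at 80.5 mm above the desk.
- flap_wide_edge (a point): Middle of the wide flap's free edge, 95 mm from its crease.
- flap_wide (a joint): Wide flap's angle in rad, counted as for the narrow flap; same range of starts and same stiff crease.
- tongs: Plain steel spring tongs, 200 mm long, 100 g, lying on the desk, opening level. Origin: hinge axis at the underside (upright cylinder, 26 mm wide, 34 tall, at the rear); z up; x along arm A to its tip. Each arm: straight flat bar 4 mm thick, 24 tall (5 to 29 mm above the underside), ending in a flat paddle 32 long, 34 tall. Fully squeezed (stop) the arms are parallel, 24 mm apart inside.
- tongs_jaw: Moving arm (arm B), on the tongs' -y side, like arm A. Origin: hinge axis at the underside, x along arm B. A spring opens it to about 0.26 rad (there 57 mm over the outsides at the grip points, 73 mm between paddles). At the grip points it pushes each finger with 6 N open, 8 N at pastry width: squeezed a few mm, the tongs can be carried, still open. Paddles move twice as far as the grip points.
- bar_a_grip (a point): Place to grip arm A: mid-thickness, mid-height (17 mm above the underside), 95 mm from the hinge axis along the arm; the centre of mass of the tongs is about 102 mm from it.
- bar_b_grip (a point): The same place on arm B.
- bar_a_tip (a point): Centre of the inner face of arm A's paddle, 185 mm from the hinge axis along the arm, 17 mm above the underside.
- bar_b_tip (a point): The same place on arm B's paddle.
- saucer: Flat round white ceramic saucer, 100 mm in diameter and 8 mm thick, fixed to the desk; origin at the centre of its underside.
- puff: Puff-puff: a brown round pastry with a small flat base, 42 mm in diameter (widest 17 mm up), 34 mm tall, about 35 g, rigid, standing on the saucer. Origin at the centre of its base.
- puff_center (a point): Centre of the puff-puff, half-way up (17 mm above its base).
- mug: Grey mug, 80 mm in diameter, 90 mm tall, with a handle; bystander. Origin: centre of its underside.
- stapler: Steel stapler, 130 x 35 mm, about 55 mm tall; bystander. Origin: centre of its underside.
- highlighter: Orange plastic highlighter lying flat, 120 x 18 x 16 mm; bystander. Origin: under its middle.
Not all that is in view belongs to the job. Of the things shaped like the puff, the brown one is meant.

How it is judged:
On the way, in this order (a step that is already met when the one before it is completed fails the run):
1. the narrow flap is folded down flat while the wide flap is still up (value of joint flap_narrow below 0.15 rad and value of joint flap_wide above 0.6 rad), for 0.1 s.
2. the wide flap is folded down flat over it (value of joint each of flap_narrow, flap_wide below 0.15 rad), for 0.2 s.
3. the gripper's fingers hold the tongs lifted off the desk (contact force between the fingers and tongs above 1 N and height (world z) of tongs above 0.006 m), for 0.1 s.
4. the puff-puff hangs in the tongs, clear of the saucer (height (world z) of puff_center above 0.05 m and contact force between tongs_jaw and puff above 1 N), for 0.2 s.
At the end, for the whole second after the job is handed in: Both flaps flat (under 0.15 rad); fingers hold the tongs, their hinge end over 60 mm above the desk; puff-puff pinched in the tongs (jaw force over 1 N), its centre over 95 mm above the desk, slower than 30 mm/s, touched by no part of the robot (all of step 2 and height (world z) of puff_center above 0.095 m and contact force between tongs_jaw and puff above 1 N and contact force between the fingers and tongs above 1 N and contact force between each of the arm, the fingers and puff below 0.1 N and height (world z) of tongs above 0.06 m and linear speed of puff below 0.03 m/s); the arm keeps its last pose, push and grip.
It fails at once if the robot itself touches the pastry (contact force between the arm and puff above 0.3 N).
It fails at once if the fingers touch the pastry (contact force between the fingers and puff above 0.3 N).
It fails at once if the mug is moved more than 30 mm (distance of mug from where it was at the start of the episode above 0.03 m).
It fails at once if the stapler is moved more than 30 mm (distance of stapler from where it was at the start of the episode above 0.03 m).
It fails at once if the highlighter is moved more than 30 mm (distance of highlighter from where it was at the start of the episode above 0.03 m).
It also fails if it takes over 64 s, if anything falls off the work surface, if the arm or the gripper's body presses on something with over 40 N, if the wrist force passes 120 N, or if a joint passes its speed limit or range.

ROBOT

A 7-joint arm with a two-finger parallel gripper is mounted at the origin on the work surface. World frame = base frame: x ahead of the robot, y to its left, z up, the work surface at z = 0. Lengths are in m, angles in rad, forces in N, time in s.
With the tool pointing down it reaches from about 0.4 to 0.85 m from the base axis. Payload 10.4 kg.
Tool frame: the origin (TCP) lies at the very end of the fingers, on their centre line; the grasp point (between the pads) lies 19 mm behind it; z points along the fingers, y is the direction in which the jaws open and shut (so a half turn about z gives the same grasp; the last joint's range is limited). The gripper opens to 85 mm and grips with 20 to 120 N. Pads are 22 mm wide; open, the fingers measure 114 mm over their backs; the gripper's body (76 mm by 85 mm) begins 54 mm behind the grasp point. The pads swing forward as they close: fully open they stand 13 mm farther back than shut.
Start: joints at [-0.023, 0.332, -0.065, 1.46, 0.022, 1.35, -0.088], TCP at [0.625, 0, 0.231] pointing down, gripper open.
Joint ranges: [-2.6, 2.6], [-0.5, 2.12], [-1.47, 1.34], [0.16, 2.42], [-1.27, 4.41], [0.06, 2.06], [-2.6, 2.6]. Speed limits (rad/s): [2.22, 2.22, 2.79, 2.79, 3.14, 3.14, 3.14].

INTERFACE

Orientations are given as a unit quaternion [x, y, z, w].
In Python, from workcell import get_obs, camera, camera_info, hand_in gives the robot as it stands.
- The arm moves only by the tool move_arm, never from a script. Its argument "moves" is a list of rows, each a list of 3 entries, a list of its own where there are three numbers: the shift along the tool's x, y, z in units of 25 mm (1.0 is 25 mm), then the turn, a rotation vector about the tool's x, y, z in degrees, then the opening, from 0 (shut) to 1 (fully open). A call has 1 to 5 rows; each row shifts and turns the commanded pose from where the row before left it, along the tool's axes as they then stand; what a row does not reach is not made up. A row lasts 1/8 s, in which the tool goes at most 62.5 mm and 10.7 degrees, less where a joint would pass 70% of its speed; a pose out of reach is approached as far as the arm can. A call is refused whole if a number of a shift passes 1 or a number of a turn 10.7, either way. A call with a gripper value outside its range is refused whole. The fingers move at their own pace and stop on an object; "squeeze" is the grip in N (left out, the last holds). Time passes only in rows, so rows that do not move let the fingers close. It gives the time, the measured TCP pose, the force and the opening at its end, in the units of the state.
- get_obs(): the state, without advancing time (a new reading comes with each control period).
- camera(name): name is "scene" or "side" or "wrist"; returns the picture (400x640x3 uint8, red, green, blue); there is no depth.
- camera_info(name): a dict with "fx", "fy", "cx", "cy" (pixels), "origin" and "rotation" of the camera in the world. Camera axes: x right, y down, z forward; pixel columns grow to the right and rows downward; lengths in m; the calibration is good to about 2 mm. The wrist camera is an equidistant fisheye: a pixel r from the principal point sees the ray r / f radians off the axis. A picture is of the moment at which its call begins: read the wrist's pose just before it. camera_info takes no time and is no camera call; for the wrist camera it gives the pose at the moment of the call.
- hand_in(): hands the job in, once; it reports no verdict.
The state is a dict: "clock": time; "joint_pos": joint angles; "joint_velocities": joint speeds; "tau": joint torques, N m; "position": TCP position; "ee_rot": TCP orientation; "ft_force": force on the tool from outside, world axes, zero at the start; "torque": the same for the moment, N m; "grip_width": opening from 0.0 (shut) to 1.0 (fully open).
Only numpy, scipy, OpenCV 4.12 (cv2) and the standard library are available. Lean on these libraries where they do the work, as an engineer would, in place of code of your own. Each camera call takes 0.05 s, during which the arm holds its last target. There are 200 camera calls.

## Working session

There is one attempt and no reset: what is moved stays moved. The work goes in short steps, Python scripts to look and compute and a tool call to move; the robot and the scene stay as the last step left them, time stands still between calls to the robot, and variables do not carry over. Pictures are saved under pics/ and viewed, about 8 in all and at most 12, crops included, and the job is handed in when it is done.

Besides the shell and the picture viewer there is one more tool, called after "Emit:" by a JSON object that holds its "api" and its "payload". move_arm: Moves the arm, as the interface text tells. Its arguments: {"type":"object","properties":{"moves":{"type":"array","items":{"type":"array"}},"squeeze":{"type":"number"}},"required":["moves"]}

```bash
mkdir -p pics; ls; python3 - <<'E'
from workcell import *
import cv2,numpy as np
o=get_obs();print(o)
for n in ["scene","side","wrist"]:
    i=camera_info(n);print(n,i)
    im=camera(n);cv2.imwrite(f"pics/{n}0.png",im[:,:,::-1])
E
```

```text
pics
{'clock': 0.0, 'joint_pos': array([-0.02261698,  0.33285874, -0.06470977,  1.46094549,  0.02162506,
        1.34987056, -0.08853949]), 'joint_velocities': array([ 0.00110229, -0.00153332, -0.00083843,  0.00183611, -0.00058684,
       -0.00049548, -0.00181632]), 'tau': array([ 4.98105128e-04, -6.25449800e+01,  4.97091911e-02, -3.91610491e+01,
        1.63588714e-02,  9.83294769e-03, -6.01235030e-06]), 'position': array([6.24633102e-01, 3.39652399e-06, 2.30522159e-01]), 'ee_rot': array([ 7.07101905e-01,  7.07111318e-01, -5.19030670e-04, -4.58965646e-04]), 'ft_force': array([0.49551142, 0.33125841, 0.22890494]), 'torque': array([ 0.0152168 ,  0.0051373 , -0.02948543]), 'grip_width': 0.9991256560883974}
scene {'fx': 433.3279912536737, 'fy': 433.3279912536737, 'cx': 320.5948199836907, 'cy': 203.6007432229658, 'origin': array([1.14360256, 0.49365298, 0.7544761 ]), 'rotation': array([ 0.39318227,  0.82839674, -0.35932574, -0.17335385])}
side {'fx': 378.6151109640532, 'fy': 378.6151109640532, 'cx': 313.58256519639315, 'cy': 198.3124459624379, 'origin': array([0.224461 , 0.8117546, 0.76957  ]), 'rotation': array([-0.20263928,  0.88218464, -0.41487518,  0.09255359])}
wrist {'fx': 309.70691628693146, 'fy': 309.70691628693146, 'cx': 319.79402074388184, 'cy': 196.55149504741615, 'origin': array([0.62528359, 0.06522126, 0.37255048]), 'rotation': array([ 9.91202111e-01, -1.21406248e-04, -5.18261652e-04,  1.32355925e-01])}
```

View pics/scene0.png

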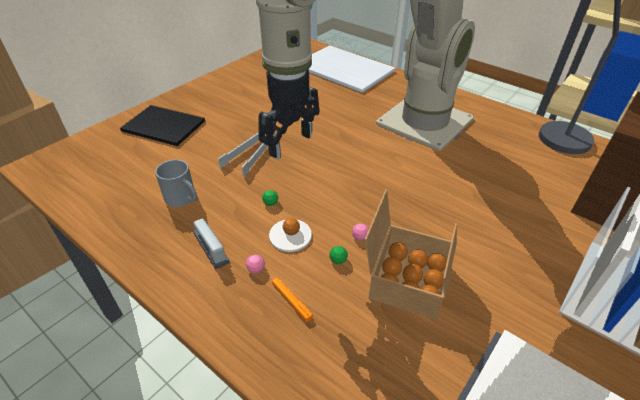

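View pics/side0.png

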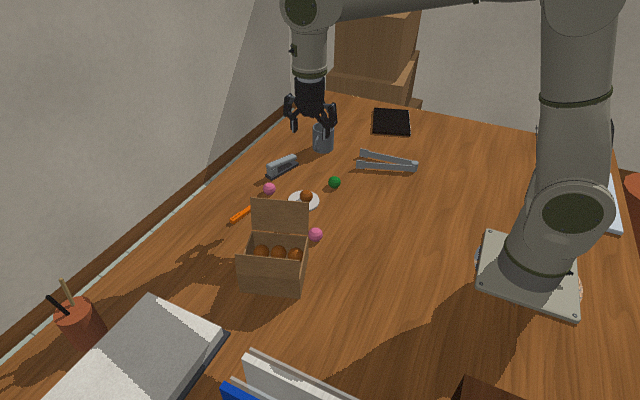

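```bash
python3 - <<'E'
import cv2,numpy as np
s=cv2.imread("pics/scene0.png");d=cv2.imread("pics/side0.png");w=cv2.imread("pics/wrist0.png")
c=lambda im,x,y,ww,h,k:cv2.resize(im[y:y+h,x:x+ww],None,fx=k,fy=k,interpolation=cv2.INTER_CUBIC)
A=c(s,350,180,133,150,3);B=c(d,220,185,133,150,3)   # 399x450
C=c(d,350,140,133,50,3);D=c(s,210,120,133,50,3)
cv2.imwrite("pics/m1.png",np.vstack([np.hstack([A,B]),np.hstack([C,D])]))
E
```

```text
(no output)
```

View pics/wrist0.png

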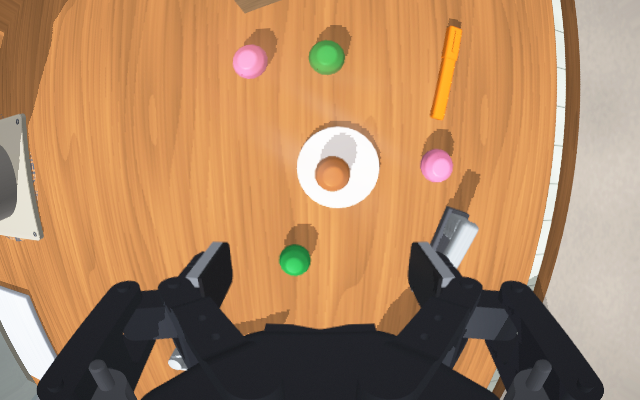

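View pics/m1.png

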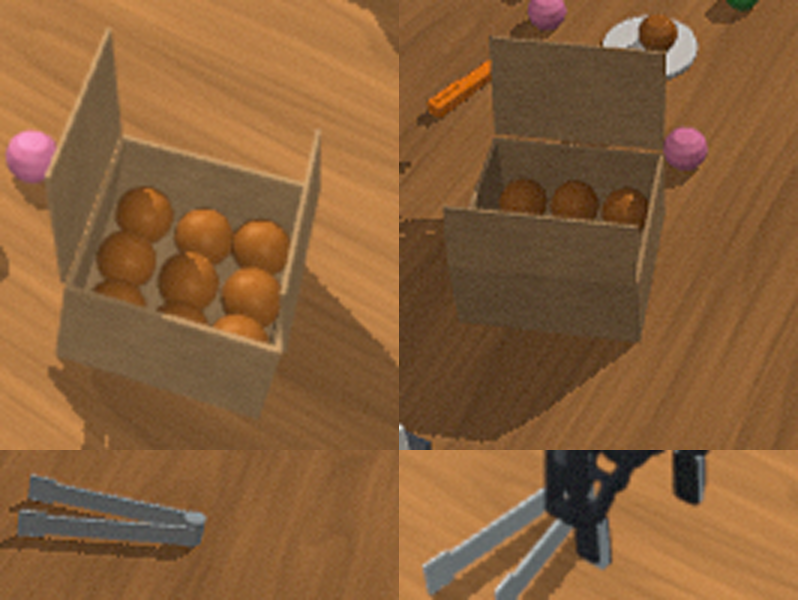

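```bash
cat > h.py <<'E'
import numpy as np, cv2
from workcell import *
from scipy.spatial.transform import Rotation as R
def rays(n,p,info=None):
    i=info or camera_info(n); p=np.atleast_2d(p).astype(float)
    u=(p-[i["cx"],i["cy"]])/[i["fx"],i["fy"]]
    if n=="wrist":
        r=np.linalg.norm(u,axis=1,keepdims=True)+1e-9
        d=np.c_[u/r*np.sin(r),np.cos(r)]
    else: d=np.c_[u,np.ones(len(u))]
    d/=np.linalg.norm(d,axis=1,keepdims=True)
    return np.array(i["origin"]),R.from_quat(i["rotation"]).apply(d)
def plane(n,p,z,info=None):
    o,d=rays(n,p,info); return o+d*((z-o[2])/d[:,2])[:,None]
def tri(n1,p1,n2,p2):
    o1,d1=rays(n1,p1);o2,d2=rays(n2,p2);out=[]
    for a,b in zip(d1,d2):
        A=np.c_[a,-b];s=np.linalg.lstsq(A,o2-o1,rcond=None)[0]
        q1,q2=o1+a*s[0],o2+b*s[1];out.append(np.r_[(q1+q2)/2,np.linalg.norm(q1-q2)])
    return np.array(out)
E
python3 - <<'E'
from h import *
np.set_printoptions(precision=4,suppress=True)
print("bottom near scene",plane("scene",[(369.3,299.3),(435.7,318.3)],0))
print("bottom side",plane("side",[(240.3,292.3),(299.7,297.7)],0))
print("rim scene NL NR FL FR",plane("scene",[(371,276.7),(442.7,296.7),(390.3,226.7),(451,242.3)],.075))
print("crease wide side L R",plane("side",[(251,231),(307,235.7)],.079))
print("wide top: far(scene)=right(side)",tri("scene",[(386.7,190.7),(366.7,239.3)],"side",[(308.7,202.3),(251,197.7)]))
print("narrow top far, near",tri("scene",[(456,225),(444,278.3)],"side",[(300.3,260),(236,255)]))
print("tongs hinge top, A tip, B tip",plane("side",[(415,163.3),(356.7,160.7),(360,149.3)],.034))
print("tongs scene tips A?",plane("scene",[(210+30/3,120+115/3),(210+103/3,120+135/3)],.034))
w=cv2.imread("pics/wrist0.png");s=cv2.imread("pics/scene0.png");d=cv2.imread("pics/side0.png")
for n,im,roi,z in [("wrist",w,(280,120,390,215),.008),("scene",s,(260,210,320,260),.008),("side",d,(280,182,325,215),.008)]:
    x0,y0,x1,y1=roi;c=cv2.cvtColor(im[y0:y1,x0:x1],cv2.COLOR_BGR2HSV)
    wh=(c[...,1]<60)&(c[...,2]>120)
    cn=max(cv2.findContours(wh.astype(np.uint8),cv2.RETR_EXTERNAL,cv2.CHAIN_APPROX_NONE)[0],key=cv2.contourArea)
    P=cv2.convexHull(cn)[:,0]+[x0,y0]
    e=plane(n,P,z)[:,:2];A=np.c_[2*e,np.ones(len(e))];q=np.linalg.lstsq(A,(e**2).sum(1),rcond=None)[0]
    print(n,"saucer",q[:2],"r",np.sqrt(q[2]+q[:2]@q[:2]))
    m=np.zeros(wh.shape,np.uint8);cv2.drawContours(m,[cv2.convexHull(cn)],-1,1,-1)
    br=(c[...,1]>120)&(c[...,0]<16)&(m>0 if n=="wrist" else True)&(c[...,2]<235)
    k,l,st,ce=cv2.connectedComponentsWithStats(br.astype(np.uint8))
    for j in range(1,k):
        if st[j][4]>60: print(" brown",st[j],ce[j]+[x0,y0],plane(n,[ce[j]+[x0,y0]],.025))
E
```

```text
bottom near scene [[0.6742 0.2463 0.    ]
 [0.6276 0.3742 0.    ]]
bottom side [[0.6285 0.3781 0.    ]
 [0.4906 0.3285 0.    ]]
rim scene NL NR FL FR [[0.6755 0.2439 0.075 ]
 [0.629  0.3741 0.075 ]
 [0.5366 0.2    0.075 ]
 [0.4943 0.3234 0.075 ]]
crease wide side L R [[0.6707 0.251  0.079 ]
 [0.5331 0.2027 0.079 ]]
wide top: far(scene)=right(side) [[0.5394 0.18   0.1706 0.0009]
 [0.6761 0.2255 0.1701 0.0008]]
narrow top far, near [[0.4919 0.3206 0.1258 0.0038]
 [0.6296 0.3667 0.1244 0.0016]]
tongs hinge top, A tip, B tip [[ 0.3753 -0.3106  0.034 ]
 [ 0.5607 -0.2372  0.034 ]
 [ 0.576  -0.3112  0.034 ]]
tongs scene tips A? [[ 0.5751 -0.3195  0.034 ]
 [ 0.5534 -0.2464  0.034 ]]
wrist saucer [0.6467 0.0017] r 0.04969581758103623
 brown [ 36  37  33  34 736] [332.9212 172.5639] [[ 0.64   -0.0009  0.025 ]]
scene saucer [0.6475 0.0026] r 0.05087341347340937
 brown [   0    0   60   50 1996] [289.5636 233.1483] [[0.6565 0.0102 0.025 ]]
side saucer [ 0.6279 -0.0014] r 0.03583593967752976
 brown [  0   0  45  33 827] [305.052  193.3966] [[ 0.6453 -0.0079  0.025 ]]
```

Emit:
{"api": "move_arm", "payload": {"moves": [[[0,0,0],[0,0,-9.5],0],[[0,0,0],[0,0,-9.5],0],[[1,0.5,0],[0,0,0],0],[[1,0.5,0],[0,0,0],0],[[1,0.5,0],[0,0,0],0]], "squeeze": 40}}

```text
clock: 0.78
position: [0.636, 0.0839, 0.231]
ee_rot: [0.581, 0.814, -0.0, -0.0]
ft_force: [0.4, -1.1, -0.4]
grip_width: -0.001
```

Emit:
{"api": "move_arm", "payload": {"moves": [[[1,0.5,0],[0,0,0],0],[[1,0.16,0],[0,0,0],0],[[1,0,0],[0,0,0],0],[[1,0,0],[0,0,0],0],[[1,0,0],[0,0,0],0]]}}

```text
clock: 1.4
position: [0.6105, 0.2074, 0.2309]
ee_rot: [0.581, 0.814, -0.0, -0.0]
ft_force: [-1.0, -0.4, -0.7]
grip_width: 0.001
```

Emit:
{"api": "move_arm", "payload": {"moves": [[[1,0,0],[0,0,0],0],[[1,0,0],[0,0,0],0],[[1,0,0],[0,0,0],0],[[1,0,0],[0,0,0],0],[[1,0,0],[0,0,0],0]]}}

```text
clock: 2.02
position: [0.5698, 0.3255, 0.231]
ee_rot: [0.581, 0.814, -0.0, -0.0]
ft_force: [0.1, -0.3, 0.4]
grip_width: -0.003
```

Emit:
{"api": "move_arm", "payload": {"moves": [[[1,0,0],[0,0,0],0],[[1,0,0],[0,0,0],0],[[1,0,0],[0,0,0],0],[[0.2,0,0.5],[0,0,0],0],[[0,0,0],[0,0,0],0]]}}

```text
clock: 2.65
position: [0.5439, 0.3994, 0.2168]
ee_rot: [0.581, 0.814, -0.002, -0.0]
ft_force: [0.5, 0.2, 0.1]
grip_width: 0.0
```

```bash
cat >> h.py <<'E'
C=np.array([.583,.2863]);cx=np.array([np.cos(np.radians(19)),np.sin(np.radians(19))]);cy=np.array([-cx[1],cx[0]])
def car(p): d=np.array(p)[:2]-C; return np.array([d@cx,d@cy,p[2]])
E
python3 - <<'E'
from h import *
o=get_obs();print(o["clock"],car(o["position"]),R.from_quat(o["ee_rot"]).as_matrix().round(3),o["grip_width"])
w=cv2.imread("pics/wrist0.png")
i=dict(fx=309.70691628693146,fy=309.70691628693146,cx=319.794,cy=196.551,origin=[0.62528359,0.06522126,0.37255048],rotation=[9.91202111e-01,-1.21406248e-04,-5.18261652e-04,1.32355925e-01])
print("g g p p",plane("wrist",[(295,260),(327,57),(250,60),(437,165)],.017,i).round(3))
E
```

```text
2.65 [-1.17295097e-04  1.19656077e-01  2.16751024e-01] [[-0.325  0.946 -0.002]
 [ 0.946  0.325 -0.002]
 [-0.002 -0.003 -1.   ]] 0.0004817295845303881
g g p p [[ 0.593 -0.116  0.017]
 [ 0.633  0.132  0.017]
 [ 0.545  0.131  0.017]
 [ 0.768  0.008  0.017]]
```

Emit:
{"api": "move_arm", "payload": {"moves": [[[0,0,1],[0,0,0],0],[[0,0,1],[0,0,0],0],[[0,0,1],[0,0,0],0],[[0,0,1],[0,0,0],0],[[0,0,0.15],[0,0,0],0]]}}

```text
clock: 3.28
position: [0.5443, 0.3982, 0.1132]
ee_rot: [0.581, 0.814, -0.002, -0.0]
ft_force: [0.5, 0.9, 0.8]
grip_width: -0.003
```

Emit:
{"api": "move_arm", "payload": {"moves": [[[-0.8,0,0],[0,0,0],0],[[-0.8,0,0],[0,0,0],0],[[-0.6,0,0],[0,0,0],0],[[-0.6,0,0],[0,0,0],0],[[-0.6,0,0],[0,0,0],0]]}}

```text
clock: 3.9
position: [0.5723, 0.3192, 0.1153]
ee_rot: [0.581, 0.814, 0.0, 0.0]
ft_force: [-0.3, 0.0, 0.3]
grip_width: -0.002
```

Emit:
{"api": "move_arm", "payload": {"moves": [[[0,0,0.4],[0,0,0],0],[[0,0,0.4],[0,0,0],0],[[0,0,0.4],[0,0,0],0],[[0,0,0.15],[0,0,0],0],[[0,0,0],[0,0,0],0]]}}

```text
clock: 4.53
position: [0.5714, 0.3204, 0.0808]
ee_rot: [0.58, 0.814, -0.0, -0.0]
ft_force: [0.6, 0.9, 0.4]
grip_width: 0.001
```

```bash
python3 - <<'E'
from h import *
o=get_obs();print(o["clock"],car(o["position"]),o["ft_force"])
c=lambda n,x,y:cv2.resize(camera(n)[y:y+150,x:x+133,::-1],None,fx=3,fy=3,interpolation=cv2.INTER_CUBIC)
cv2.imwrite("pics/m2.png",np.hstack([c("scene",350,180),c("side",220,185)]))
E
```

```text
4.525 [0.00018376 0.03602322 0.08076543] [0.62167514 0.92530009 0.43017861]
```

View pics/m2.png

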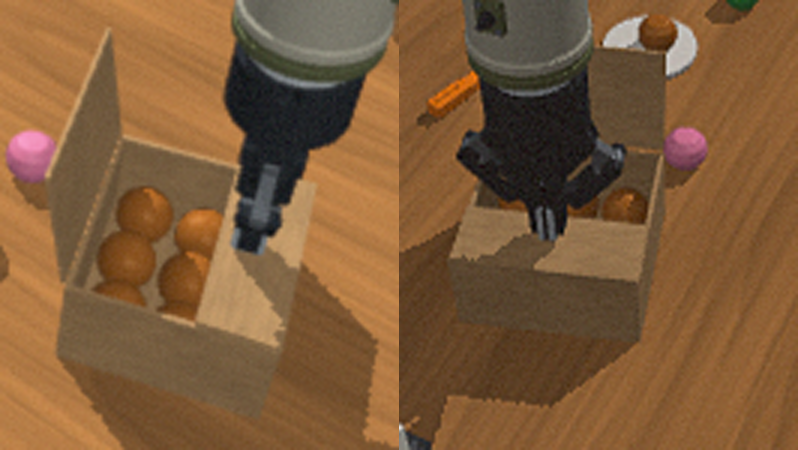

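Emit:
{"api": "move_arm", "payload": {"moves": [[[0,0,0.15],[0,0,0],0],[[0,0,0],[0,0,0],0],[[0,0,-0.8],[0,0,0],0],[[0,0,-1],[0,0,0],0],[[0,0,-1],[0,0,0],0]]}}

```text
clock: 5.25
position: [0.572, 0.3203, 0.1497]
ee_rot: [0.581, 0.814, 0.0, 0.0]
ft_force: [-0.1, 0.5, -0.5]
grip_width: 0.001
```

Emit:
{"api": "move_arm", "payload": {"moves": [[[0,0,-1],[0,0,0],0],[[0,0,-1],[0,0,0],0],[[-0.8,0,-0.7],[0,0,0],0],[[-1,0,0],[0,0,0],0],[[-1,0,0],[0,0,0],0]]}}

```text
clock: 5.88
position: [0.5955, 0.2515, 0.2159]
ee_rot: [0.581, 0.814, 0.0, 0.0]
ft_force: [-0.3, 0.4, -0.8]
grip_width: -0.005
```

Emit:
{"api": "move_arm", "payload": {"moves": [[[-1,0,0],[0,0,0],0],[[-1,0,0],[0,0,0],0],[[-1,0,0],[0,0,0],0],[[-1,0,0],[0,0,0],0],[[0,0,0],[0,0,0],0]]}}

```text
clock: 6.5
position: [0.6283, 0.155, 0.2155]
ee_rot: [0.583, 0.813, -0.001, 0.001]
ft_force: [0.2, 0.0, -0.2]
grip_width: -0.002
```

```bash
python3 - <<'E'
from h import *
o=get_obs();print(o["clock"],car(o["position"]),o["ft_force"])
E
```

```text
6.5 [ 5.72589925e-05 -1.38873900e-01  2.15517103e-01] [ 0.19820662  0.03746893 -0.19945413]
```

Emit:
{"api": "move_arm", "payload": {"moves": [[[0,0,1],[0,0,0],0],[[0,0,1],[0,0,0],0],[[0,0,1],[0,0,0],0],[[0,0,0.2],[0,0,0],0],[[0.6,0,0],[0,0,0],0]]}}

```text
clock: 7.12
position: [0.6228, 0.1728, 0.1357]
ee_rot: [0.582, 0.813, -0.0, 0.0]
ft_force: [-0.6, 0.4, 0.7]
grip_width: -0.002
```

Emit:
{"api": "move_arm", "payload": {"moves": [[[0.8,0,0],[0,0,0],0],[[0.8,0,0],[0,0,0],0],[[0.8,0,0],[0,0,0],0],[[0.8,0,0],[0,0,0],0],[[0.8,0,0],[0,0,0],0]]}}

```text
clock: 7.75
position: [0.5893, 0.2696, 0.1351]
ee_rot: [0.581, 0.814, 0.0, 0.0]
ft_force: [0.3, -0.3, 0.3]
grip_width: 0.002
```

Emit:
{"api": "move_arm", "payload": {"moves": [[[0.7,0,0],[0,0,0],0],[[0,0,0.6],[0,0,0],0],[[0,0,0.6],[0,0,0],0],[[0,0,0.5],[0,0,0],0],[[0,0,0.4],[0,0,0],0]]}}

```text
clock: 8.38
position: [0.5841, 0.2838, 0.0813]
ee_rot: [0.581, 0.814, -0.001, -0.0]
ft_force: [-1.7, -2.8, 21.7]
grip_width: -0.004
```

Emit:
{"api": "move_arm", "payload": {"moves": [[[0,0,0.1],[0,0,0],0],[[0,0,0],[0,0,0],0]]}}

```text
clock: 8.62
position: [0.5844, 0.2839, 0.0816]
ee_rot: [0.581, 0.814, -0.0, 0.0]
ft_force: [-6.9, -5.3, 17.0]
grip_width: 0.001
```

```bash
python3 - <<'E'
from h import *
o=get_obs();print(o["clock"],car(o["position"]),o["ft_force"])
E
```

```text
8.625 [ 0.00052313 -0.00270921  0.08162866] [-6.90881473 -5.34078541 17.02121336]
```

Emit:
{"api": "move_arm", "payload": {"moves": [[[0,0,-1],[0,0,0],0],[[0,0,-1],[0,0,0],0],[[0,0,-1],[0,0,0],0],[[0,0,-1],[0,0,0],0],[[0,0,-1],[0,0,0],0]]}}

```text
clock: 9.25
position: [0.5843, 0.2843, 0.2055]
ee_rot: [0.581, 0.814, -0.0, 0.0]
ft_force: [0.2, -0.5, -0.4]
grip_width: 0.002
```

Emit:
{"api": "move_arm", "payload": {"moves": [[[-0.3,-0.2,-0.5],[0,0,0],0],[[-1,-0.58,0],[0,0,0],0],[[-1,-0.58,0],[0,0,0],0],[[-1,-0.58,0],[0,0,0],0],[[-1,-0.58,0],[0,0,0],0]]}}

```text
clock: 9.88
position: [0.559, 0.1606, 0.2168]
ee_rot: [0.581, 0.814, -0.0, -0.0]
ft_force: [1.0, -0.9, 0.5]
grip_width: 0.0
```

Emit:
{"api": "move_arm", "payload": {"moves": [[[-1,-0.58,0],[0,0,0],0],[[-1,-0.58,0],[0,0,0],0],[[-1,-0.58,0],[0,0,0],0],[[-1,-0.58,0],[0,0,0],0],[[-1,-0.58,0],[0,0,0],0]]}}

```text
clock: 10.5
position: [0.5309, 0.019, 0.2169]
ee_rot: [0.581, 0.814, -0.0, -0.0]
ft_force: [0.2, 0.1, 0.4]
grip_width: 0.001
```

Emit:
{"api": "move_arm", "payload": {"moves": [[[-1,-0.58,0],[0,0,0],0],[[-1,-0.58,0],[0,0,0],0],[[-1,-0.58,0],[0,0,0],0],[[-1,-0.58,0],[0,0,0],0],[[-1,-0.58,0],[0,0,0],0]]}}

```text
clock: 11.12
position: [0.5029, -0.1226, 0.2169]
ee_rot: [0.581, 0.814, -0.0, -0.0]
ft_force: [-0.1, -0.2, -0.2]
grip_width: -0.002
```

Emit:
{"api": "move_arm", "payload": {"moves": [[[-1,-0.58,0],[0,0,0],1],[[-1,-0.58,0],[0,0,0],1],[[-1,-0.58,0],[0,0,0],1],[[-1,-0.58,0],[0,0,0],1],[[-1,-0.58,0],[0,0,0],1]]}}

```text
clock: 11.75
position: [0.4748, -0.2642, 0.2169]
ee_rot: [0.581, 0.814, -0.0, -0.0]
ft_force: [0.8, 0.1, -0.4]
grip_width: 1.0
```

Emit:
{"api": "move_arm", "payload": {"moves": [[[-1,-0.58,0],[0,0,0],1],[[0,0,0],[0,0,9.9],1],[[0,0,0],[0,0,9.9],1],[[0,0,0],[0,0,9.9],1],[[0,0,0],[0,0,9.9],1]]}}

```text
clock: 12.38
position: [0.4695, -0.2916, 0.2168]
ee_rot: [0.824, 0.567, -0.0, -0.0]
ft_force: [0.1, -0.0, 0.5]
grip_width: 1.0
```

Emit:
{"api": "move_arm", "payload": {"moves": [[[0,0,0],[0,0,10],1],[[0,0,0],[0,0,10],1],[[0,0,0],[0,0,10],1],[[0,0,0],[0,0,10],1],[[0,0,0],[0,0,10],1]]}}

```text
clock: 13.0
position: [0.4695, -0.2916, 0.2168]
ee_rot: [0.986, 0.165, -0.0, -0.0]
ft_force: [-0.1, 0.2, 0.3]
grip_width: 0.995
```

Emit:
{"api": "move_arm", "payload": {"moves": [[[0,0,0],[0,0,10],1],[[0,0,0],[0,0,0],1]]}}

```text
clock: 13.25
position: [0.4696, -0.2915, 0.217]
ee_rot: [0.997, 0.082, -0.0, -0.0]
ft_force: [0.1, 0.0, -0.5]
grip_width: 1.0
```

```bash
python3 - <<'E'
from h import *
import pickle
o=get_obs();print(o["clock"],o["joint_pos"].round(3),o["position"].round(4),R.from_quat(o["ee_rot"]).as_matrix().round(3),o["grip_width"])
ims={}
for n in ["wrist","scene","side"]:
    i=camera_info(n);im=camera(n)[:,:,::-1].copy();ims[n]=(i,im);cv2.imwrite(f"pics/{n}3.png",im)
pickle.dump(ims,open("s3.pkl","wb"))
r=lambda n,x,y,k:cv2.resize(ims[n][1][y:y+100,x:x+133],None,fx=k,fy=k,interpolation=cv2.INTER_CUBIC)
a=cv2.resize(ims["wrist"][1],None,fx=.82,fy=.82)[:, :525]
b=np.vstack([r("scene",365,195,2),r("side",220,205,2)])[:328]
cv2.imwrite("pics/m3.png",np.hstack([a,b]))
E
```

```text
13.25 [ 0.209  0.179  0.299  1.691 -0.055  1.28  -0.888] [ 0.4696 -0.2915  0.217 ] [[ 0.987  0.164 -0.001]
 [ 0.164 -0.987  0.   ]
 [-0.001 -0.    -1.   ]] 0.9999852429212568
```

View pics/m3.png

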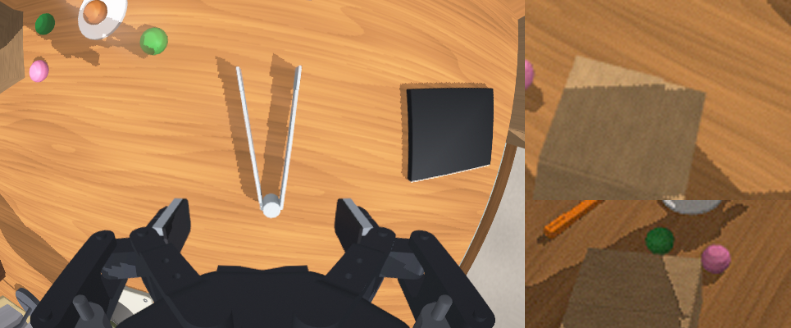

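```bash
cat > tg.py <<'E'
from h import *
def tongs(i,im,roi,zb=0.):
    x0,y0,x1,y1=roi;c=cv2.cvtColor(im[y0:y1,x0:x1],cv2.COLOR_BGR2HSV)
    m=((c[...,1]<60)&(c[...,2]>150)).astype(np.uint8)
    ys,xs=np.nonzero(m);P=plane("wrist",np.c_[xs+x0,ys+y0],zb+.03,i)[:,:2]
    return m,P
E
python3 - <<'E'
from tg import *
import pickle
i,im=pickle.load(open("s3.pkl","rb"))["wrist"]
m,P=tongs(i,im,(270,70,380,275))
print(len(P))
h=plane("wrist",[(330.5,256)],.034,i)[0];print("hinge",h)
d=P-h[:2];al=d@[.987,.164];la=d@[-.164,.987]   # along, lateral(+y)
print(al.min(),al.max())
for name,s in(("A",la>0),("B",la<=0)):
    s=s&(al>.03)&(al<.16);q=np.polyfit(al[s],la[s],1);print(name,s.sum(),q,"at95",np.polyval(q,.095),"at185",np.polyval(q,.185))
# hinge top blob
s=(al<.02);print("blob mean",P[s].mean(0),np.ptp(P[s],0))
E
```

```text
2065
hinge [ 0.37967031 -0.32007334  0.034     ]
-0.0140498779466084 0.19762240559710478
A 620 [0.15686086 0.01309438] at95 0.02799616505779036 at185 0.04211364210343567
B 558 [-0.10626369 -0.01380761] at95 -0.02390265565271185 at185 -0.03346638763532111
blob mean [ 0.38178308 -0.32022892] [0.0365128  0.03734885]
```

Emit:
{"api": "move_arm", "payload": {"moves": [[[0,0,0],[0,0,-1.4],1],[[0.1,0.46,1],[0,0,0],1],[[0,0,1],[0,0,0],1],[[0,0,1],[0,0,0],1],[[0,0,1],[0,0,0],1]]}}

```text
clock: 14.02
position: [0.475, -0.302, 0.1168]
ee_rot: [0.995, 0.095, 0.0, 0.0]
ft_force: [-0.7, 0.7, 0.4]
grip_width: 1.003
```

Emit:
{"api": "move_arm", "payload": {"moves": [[[0,0,1],[0,0,0],1],[[0,0,1],[0,0,0],1],[[0,0,0.8],[0,0,0],1],[[0,0,0.8],[0,0,0],1],[[0,0,0],[0,0,0],1]]}}

```text
clock: 14.65
position: [0.474, -0.3015, 0.0263]
ee_rot: [0.995, 0.095, -0.001, -0.001]
ft_force: [0.7, -0.1, 1.0]
grip_width: 0.995
```

```bash
python3 - <<'E'
from h import *
o=get_obs();print(o["clock"],o["position"].round(4),R.from_quat(o["ee_rot"]).as_matrix().round(3)[:,0],o["ft_force"])
cv2.imwrite("pics/w4.png",camera("wrist")[:,:,::-1])
E
```

```text
14.65 [ 0.474  -0.3015  0.0263] [ 0.982  0.189 -0.002] [ 0.71887465 -0.09419438  0.97960673]
```

View pics/w4.png

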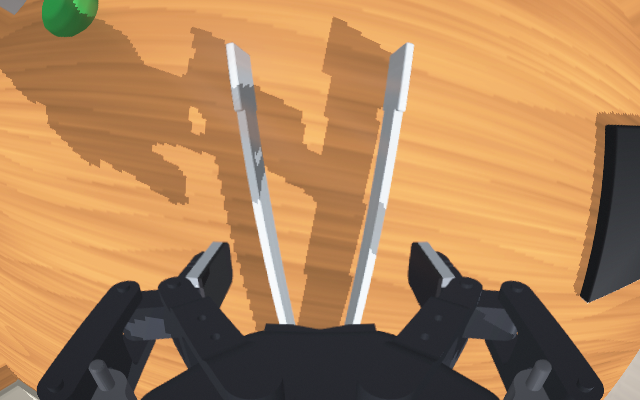

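Emit:
{"api": "move_arm", "payload": {"moves": [[[0,0,0.5],[0,0,0],1],[[0,0,0.4],[0,0,0],0.8],[[0,0,0.1],[0,0,0],0.78],[[0,0,0],[0,0,0],0.72],[[0,0,0],[0,0,0],0.68]], "squeeze": 40}}

```text
clock: 15.32
position: [0.4754, -0.3022, 0.003]
ee_rot: [0.996, 0.094, 0.0, 0.0]
ft_force: [0.3, -0.1, 0.1]
grip_width: 0.682
```

Emit:
{"api": "move_arm", "payload": {"moves": [[[0,0,0],[0,0,0],0.65],[[0,0,0],[0,0,0],0.62],[[0,0,0],[0,0,0],0.62],[[0,0,0],[0,0,0],0.62]]}}

```text
clock: 15.82
position: [0.4759, -0.3025, 0.0036]
ee_rot: [0.996, 0.094, 0.001, 0.0]
ft_force: [-1.0, 0.7, 7.5]
grip_width: 0.62
```

```bash
python3 - <<'E'
from h import *
o=get_obs();print(o["clock"],o["position"].round(4),o["grip_width"],o["ft_force"])
cv2.imwrite("pics/w5.png",camera("wrist")[:,:,::-1])
E
```

```text
15.825 [ 0.4759 -0.3025  0.0036] 0.6201038146784746 [-0.95476355  0.66810205  7.52293585]
```

View pics/w5.png

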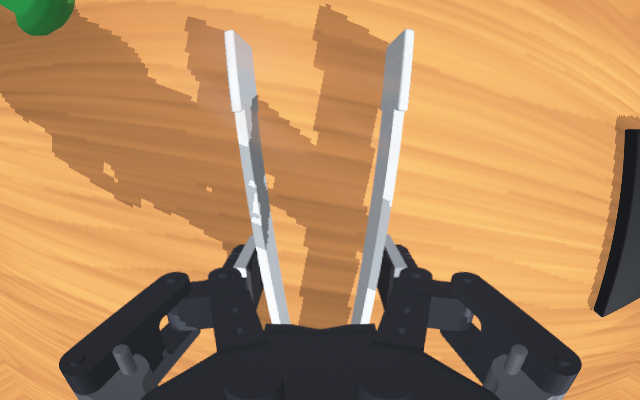

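Emit:
{"api": "move_arm", "payload": {"moves": [[[0,0,-0.2],[0,0,0],0.6],[[0,0,-0.3],[0,0,0],0.6],[[0,0,-0.5],[0,0,0],0.6],[[0,0,-0.8],[0,0,0],0.6],[[0,0,-0.8],[0,0,0],0.6]]}}

```text
clock: 16.5
position: [0.475, -0.302, 0.0688]
ee_rot: [0.996, 0.094, 0.0, 0.0]
ft_force: [-0.5, 1.2, -0.5]
grip_width: 0.6
```

Emit:
{"api": "move_arm", "payload": {"moves": [[[0,0,-0.8],[0,0,0],0.6],[[0,0,-0.4],[0,0,0],0.6],[[0,0,0],[0,0,0],0.6]]}}

```text
clock: 16.88
position: [0.4754, -0.3022, 0.0983]
ee_rot: [0.996, 0.094, 0.001, 0.0]
ft_force: [-0.9, 0.3, -0.5]
grip_width: 0.604
```

```bash
python3 - <<'E'
from h import *
o=get_obs();print(o["clock"],o["position"].round(4),o["grip_width"],o["ft_force"],R.from_quat(o["ee_rot"]).as_matrix().round(3)[:,0])
a=cv2.resize(camera("wrist")[:,:,::-1],None,fx=.8,fy=.8)[:, 100:450]
b=cv2.resize(camera("side")[110:200,330:480,::-1],None,fx=3,fy=3,interpolation=cv2.INTER_CUBIC)
c=np.zeros((320,800,3),np.uint8);c[:,:350]=a;c[:270,350:]=b
cv2.imwrite("pics/m6.png",c)
E
```

```text
16.875 [ 0.4754 -0.3022  0.0983] 0.6039290272569454 [-0.90998909  0.3176714  -0.54547094] [0.982 0.187 0.001]
```

View pics/m6.png

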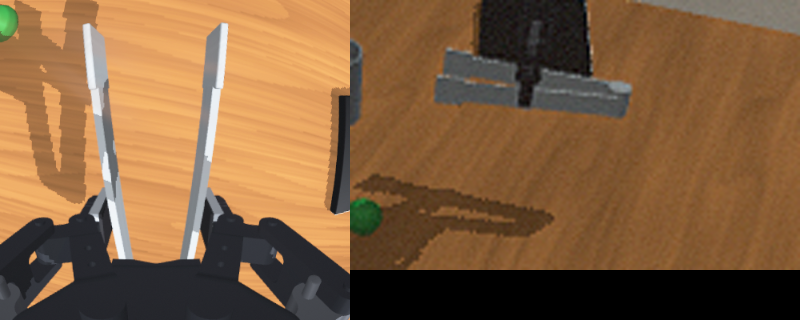

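Emit:
{"api": "move_arm", "payload": {"moves": [[[0,0,-0.7],[0,0,5.4],0.6],[[0,0,-0.7],[0,0,5.4],0.6],[[0.25,-1,0],[0,0,0],0.6],[[0.25,-1,0],[0,0,0],0.6],[[0.25,-1,0],[0,0,0],0.6]]}}

```text
clock: 17.6
position: [0.4934, -0.226, 0.1316]
ee_rot: [1.0, -0.0, -0.001, -0.0]
ft_force: [0.8, -0.4, -1.1]
grip_width: 0.601
```

Emit:
{"api": "move_arm", "payload": {"moves": [[[0.25,-1,0],[0,0,0],0.6],[[0.25,-1,0],[0,0,0],0.6],[[0.25,-1,0],[0,0,0],0.6],[[0.25,-1,0],[0,0,0],0.6],[[0.25,-1,0],[0,0,0],0.6]]}}

```text
clock: 18.23
position: [0.5246, -0.1011, 0.1316]
ee_rot: [1.0, 0.0, -0.001, -0.0]
ft_force: [-0.1, 0.2, -0.4]
grip_width: 0.604
```

Emit:
{"api": "move_arm", "payload": {"moves": [[[0.25,-1,0],[0,0,0],0.6],[[0.25,-1,0],[0,0,0],0.6],[[0.25,-1,0],[0,0,0],0.6],[[0.25,-1,0],[0,0,0],0.6],[[0,0,0],[0,0,0],0.6]]}}

```text
clock: 18.85
position: [0.5498, 0.0003, 0.1316]
ee_rot: [1.0, 0.002, -0.001, -0.0]
ft_force: [-0.7, -0.6, -0.6]
grip_width: 0.603
```

```bash
python3 - <<'E'
from h import *
import pickle
o=get_obs();print(o["clock"],o["position"].round(4),o["grip_width"],R.from_quat(o["ee_rot"]).as_matrix().round(3)[:,0])
i=camera_info("wrist");im=camera("wrist")[:,:,::-1].copy();pickle.dump((o,i,im),open("s7.pkl","wb"))
cv2.imwrite("pics/w7.png",im)
z=o["position"][2]-.0036+.034
P=plane("wrist",[(233.75,31),(403.75,31)],z,i)
print("tips",P,"rel",P-o["position"])
c=cv2.cvtColor(im,cv2.COLOR_BGR2HSV)
wh=((c[...,1]<60)&(c[...,2]>120)).astype(np.uint8);br=((c[...,1]>150)&(c[...,0]<14)&(c[...,2]<235)).astype(np.uint8)
E
```

```text
18.85 [5.498e-01 3.000e-04 1.316e-01] 0.6033357016431812 [ 1.     0.003 -0.001]
tips [[ 0.6488277   0.03096084  0.16196693]
 [ 0.64892947 -0.03104153  0.16196693]] rel [[ 0.09905624  0.03061646  0.0304    ]
 [ 0.09915802 -0.03138592  0.0304    ]]
```

View pics/w7.png

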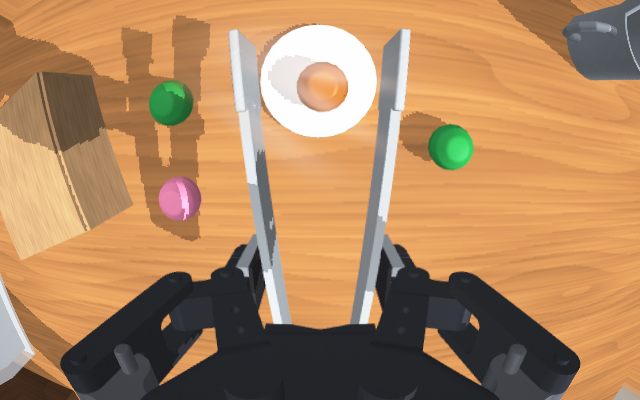

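```bash
python3 - <<'E'
from h import *
import pickle
o,i,im=pickle.load(open("s7.pkl","rb"))
c=cv2.cvtColor(im,cv2.COLOR_BGR2HSV)
m=np.zeros(im.shape[:2],np.uint8);cv2.circle(m,(318,80),50,1,-1)
b=((c[...,1]>100)&(m>0)).astype(np.uint8)
k,l,st,ce=cv2.connectedComponentsWithStats(b);j=1+st[1:,4].argmax()
cn=cv2.findContours((l==j).astype(np.uint8),0,1)[0][0];cc,r=cv2.minEnclosingCircle(cn);print(st[j],cc,r)
print(plane("wrist",[cc,(cc[0]-r,cc[1]),(cc[0]+r,cc[1])],.026,i),plane("wrist",[(318,80.5)],.008,i))
E
```

```text
[302  77  46  32 987] (324.26953125, 86.86431121826172) 23.30352210998535
[[ 0.63843829 -0.00389744  0.026     ]
 [ 0.63848241  0.01441977  0.026     ]
 [ 0.63872014 -0.02225022  0.026     ]] [[0.64550217 0.00116241 0.008     ]]
```

Emit:
{"api": "move_arm", "payload": {"moves": [[[0.25,0.08,0],[0,0,0],0.6],[[0,0,1],[0,0,0],0.6],[[0,0,1],[0,0,0],0.6],[[0,0,1],[0,0,0],0.6],[[0,0,0],[0,0,0],0.6]]}}

```text
clock: 19.52
position: [0.555, -0.0053, 0.0559]
ee_rot: [1.0, -0.001, -0.002, 0.0]
ft_force: [-0.3, 0.5, -0.5]
grip_width: 0.605
```

```bash
python3 - <<'E'
from h import *
o=get_obs();print(o["clock"],o["position"].round(4),o["grip_width"],R.from_quat(o["ee_rot"]).as_matrix().round(3)[:,0])
i=camera_info("wrist");im=camera("wrist")[:,:,::-1].copy()
cv2.imwrite("pics/w8.png",cv2.resize(im[0:160,200:440],None,fx=3,fy=3))
E
```

```text
19.525 [ 0.555  -0.0053  0.0559] 0.605109767733893 [ 1.    -0.001 -0.004]
```

View pics/w8.png

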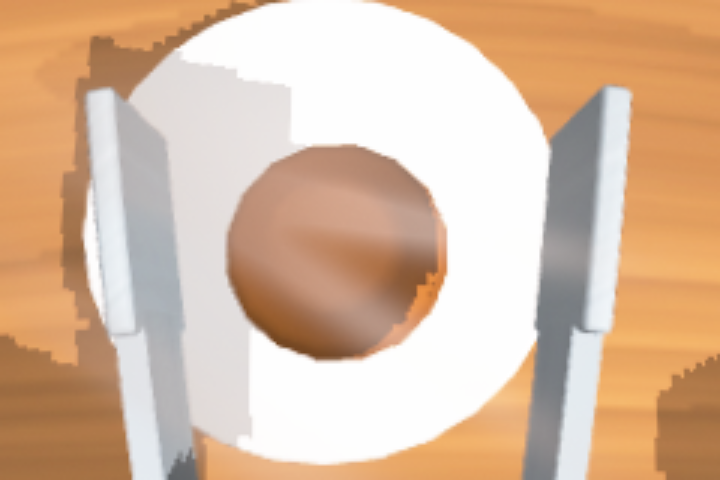

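Emit:
{"api": "move_arm", "payload": {"moves": [[[0,-0.18,0],[0,0,0],0.6],[[0,0,0],[0,0,0],0.6],[[0,0,0.6],[0,0,0],0.6],[[0,0,0.6],[0,0,0],0.6],[[0,0,0.4],[0,0,0],0.6]]}}

```text
clock: 20.2
position: [0.5555, 0.0004, 0.0159]
ee_rot: [1.0, 0.0, -0.001, 0.0]
ft_force: [0.5, -0.2, -1.2]
grip_width: 0.602
```

```bash
python3 - <<'E'
from h import *
print(plane("side",[(0,0)],0)[0][:1])
o=get_obs();print(o["clock"],o["position"].round(4),o["grip_width"],o["ft_force"])
E
```

```text
[4.15776277]
20.2 [5.555e-01 4.000e-04 1.590e-02] 0.6015979090873133 [ 0.49098241 -0.21294662 -1.21902993]
```

Emit:
{"api": "move_arm", "payload": {"moves": [[[0,0,0],[0,0,0],0.57],[[0,0,0],[0,0,0],0.54],[[0,0,0],[0,0,0],0.51],[[0,0,0],[0,0,0],0.48],[[0,0,0],[0,0,0],0.45]], "squeeze": 40}}

```text
clock: 20.82
position: [0.5566, 0.0005, 0.018]
ee_rot: [1.0, -0.0, 0.0, -0.0]
ft_force: [0.6, -0.8, -0.2]
grip_width: 0.472
```

Emit:
{"api": "move_arm", "payload": {"moves": [[[0,0,0],[0,0,0],0.4],[[0,0,0],[0,0,0],0.35],[[0,0,0],[0,0,0],0.3]]}}

```text
clock: 21.2
position: [0.5565, 0.0005, 0.0177]
ee_rot: [1.0, -0.0, 0.0, -0.0]
ft_force: [0.3, -0.0, 0.7]
grip_width: 0.477
```

Emit:
{"api": "move_arm", "payload": {"moves": [[[0,0,-0.2],[0,0,0],0.3],[[0,0,-0.4],[0,0,0],0.3],[[0,0,-0.6],[0,0,0],0.3],[[0,0,-0.6],[0,0,0],0.3],[[0,0,-0.6],[0,0,0],0.3]]}}

```text
clock: 21.82
position: [0.5565, 0.0005, 0.079]
ee_rot: [1.0, -0.0, 0.0, -0.0]
ft_force: [-0.5, 0.1, -1.9]
grip_width: 0.471
```

Emit:
{"api": "move_arm", "payload": {"moves": [[[0,0,-0.6],[0,0,0],0.3],[[0,0,-0.6],[0,0,0],0.3],[[0,0,-0.6],[0,0,0],0.3],[[0,0,-0.6],[0,0,0],0.3],[[0,0,-0.4],[0,0,0],0.3]]}}

```text
clock: 22.45
position: [0.5565, 0.0005, 0.1487]
ee_rot: [1.0, -0.0, 0.0, -0.0]
ft_force: [0.6, -0.0, -1.1]
grip_width: 0.472
```

Emit:
{"api": "move_arm", "payload": {"moves": [[[0,0,0],[0,0,0],0.3],[[0,0,0],[0,0,0],0.3],[[0,0,0],[0,0,0],0.3],[[0,0,0],[0,0,0],0.3],[[0,0,0],[0,0,0],0.3]]}}

```text
clock: 23.08
position: [0.5562, 0.0005, 0.1474]
ee_rot: [1.0, 0.0, -0.0, 0.0]
ft_force: [0.7, 0.7, -0.8]
grip_width: 0.471
```

```bash
python3 - <<'E'
from h import *
o=get_obs();print(o["clock"],o["position"].round(4),o["grip_width"],o["ft_force"])
a=cv2.resize(camera("wrist")[:300,100:540,::-1],(352,240))
f=lambda n,x,y,w,h,k:cv2.resize(camera(n)[y:y+h,x:x+w,::-1],None,fx=k,fy=k,interpolation=cv2.INTER_CUBIC)
b=f("side",220,80,220,200,2);c=f("scene",200,100,270,230,1.3)
m=np.zeros((560,800,3),np.uint8);m[:240,:352]=a;m[:400,355:795]=b;m[250:250+c.shape[0],:351]=c
cv2.imwrite("pics/m9.png",m)
E
```

```text
23.075 [5.562e-01 5.000e-04 1.474e-01] 0.4714335171569876 [ 0.7030014   0.73112897 -0.78077981]
```

View pics/m9.png

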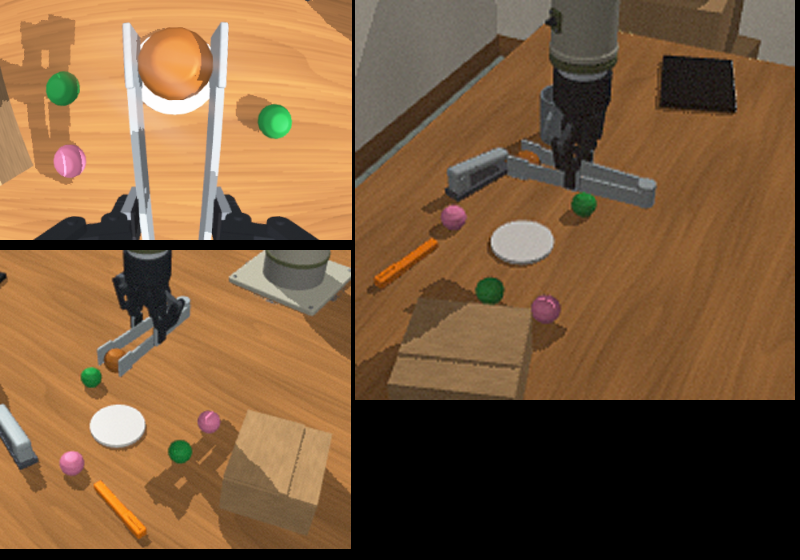

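The final picture shows the pastry pinched between the paddles and lifted clear of the saucer, with the tongs level. The carton is shut with both flaps flat, and the mug, stapler and highlighter haven't moved.

```bash
python3 -c "
from workcell import *
print(hand_in(), get_obs()['position'])"
```

```text
the job is handed in; nothing more can be done
the job is handed in; nothing more can be done
```

The job is handed in at about 23 s of the 64 s allowed; no verdict was reported. I folded the narrow flap down, then the wide flap over it. Then I took the tongs by the grip points, lowered their open paddles around the puff-puff, squeezed and lifted it.

**Last checks:**
- **Pinch:** the gripper stopped on the load at an opening of 0.471 (about 40 mm), which fits a 42 mm pastry between the paddles.
- **Height:** the TCP stands still at z = 0.147 m. That puts the pastry's centre at roughly 0.155 m and the tongs' underside at roughly 0.14 m. Both are worked out from the gripper pose, not measured directly.
- **Flaps and bystanders:** the last pictures show both flaps flat and the mug, stapler and highlighter still in place. The flap angles themselves were only judged by eye, and by a 17–22 N reading when the wide flap was pressed to its stop.
- **Contact:** the gripper stayed about 8 cm behind the pastry throughout, and no touch was seen.

**One check disagreed:** just above the saucer the gripper sat about 5 mm off to the side, because the previous move hadn't settled when I worked out the correction. I fixed that before lowering the tongs.

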